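Pull down a cabinet's sash with a hook pole

TASK

The clear sash on the front of the small desk cabinet is up. Take the hook pole from its rest, put its hook through the brass ring on the sash and gently pull the sash fully down with it. Then unhook and lay the pole back in both notches of its rest, keeping the hand off the cabinet and its sash and leaving the mug, stapler and glue stick where they are.

Things in the scene. Friction and masses are not known exactly. Their poses are not given: they have to be found in the camera images.
- cabinet: Fixed wooden cabinet, 160 deep x 270 wide x 370 high, with aluminium channels 18 proud of its front. Origin: centre of its underside on the desk. x points from its front into the cabinet, z up; the front faces -x. Its place and yaw vary. Lower half an open niche, upper half closed by a white panel. The sash slides up and down in front of both.
- sash (a joint): Height of the sash above fully down, m: 0 = fully down on the sill, covering the niche; up to 0.14 = fully raised. Starts at 0.11 to 0.14. Clear pane 238 wide x 180 high in a dark frame. Friction holds it wherever it is left; pulling down takes about 1 to 2 N, pushing up about 5 N.
- ring (a point): Centre of the fixed brass ring near the top of the sash; moves with it, 165 above the desk when the sash is down, 275 to 305 at the start. The ring is upright and parallel to the pane, seen round from the front: bore 40, wire 7 thick. Its plane stands 34 in front of the sash frame (38 in front of the pane) and it is held only by a stem at its top, so that a hook can drop behind its lower rim. Axes as the cabinet's: x points through the ring to the pane, z up.
- pole_grip (a point): Hook pole, 310 long, about 0.12 kg, loose; this point is the middle of the grip, on the pole's axis and within some 10 of its centre of mass. Axes: x along the pole to the hook, z up as it lies. Wooden handle of square section 18 x 18 from 100 behind to 70 ahead of this point; then a round steel rod of 8 diameter to 200 ahead, whose end is bent straight down (-z) as the hook, 8 thick. Starts in the rest with this point 59 above the desk, hook downward.
- hook_tip (a point): Centre of the round end of the hook (radius 4): 200 ahead of pole_grip along the pole and 14 below the axis of the rod (-z). Axes as pole_grip.
- rest_mid (a point): The dark wooden rest, fixed to the desk: base 140 x 70 x 8 with two notched posts, at 50 either side of this point along its x, 10 thick, 69 high. Flat notch floors 50 above the desk, the notches about 22 wide at the floor and 36 at the mouth. This point is midway between the posts, 59 above the desk, where the handle's centre lies in the notches. x runs along the pole as it starts; z up. The clear space between the posts is 90.
- mug: Dark mug, 79 diameter, 90 high, a bystander; origin at the centre of its underside.
- stapler: Stapler, 135 x 36 x 42 high, a bystander; origin at the centre of its underside.
- glue_stick: Standing glue stick, 27 diameter, 98 high, a bystander; origin at the centre of its underside.

How it is judged:
By the outcome, as a careful person would: the job done as asked, in the order asked, and still so for the second after the job is handed in, with the robot touching nothing.
It also fails if it takes over 58 s, if anything falls off the work surface, if the arm or the gripper's body presses on something with over 40 N, if the wrist force passes 120 N, or if a joint passes its speed limit or range.

ROBOT

A 6-joint arm with a two-finger parallel gripper is mounted at the origin on a cart in front of the work surface, level with it; the furniture and walls round the work are solid. World frame = base frame: x ahead of the robot, y to its left, z up, the work surface at z = 0. Lengths are in m, angles in rad, forces in N, time in s.
With the tool pointing down it reaches from about 0.3 to 0.775 m from the base axis. Payload 14.6 kg.
Tool frame: the origin (TCP) lies at the very end of the fingers, on their centre line; the grasp point (between the pads) lies 19 mm behind it; z points along the fingers, y is the line along which they close (so a half turn about z gives the same grasp; the last joint's range is limited). The gripper opens to 94 mm and grips with 3 to 60 N. Pads are 16 mm wide; open, the fingers measure 119 mm over their backs; the gripper's body (75 mm by 177 mm) begins 78 mm behind the grasp point.
Start: joints at [-1.263, 0.3, 1.521, -0, 1.321, -0.067], TCP at [0.201, -0.512, 0.205] pointing down, gripper open.
Joint ranges: [-3.03, 3.03], [-0.79, 2.21], [0.23, 2.52], [-1.04, 4.18], [0, 3.07], [-2.55, 2.55]. Speed limits (rad/s): [2.22, 2.22, 2.57, 3.14, 3.14, 3.14].

INTERFACE

Orientations are given as [roll, pitch, yaw] about the fixed x, y, z axes, in that order (R = Rz(yaw) Ry(pitch) Rx(roll)).
In Python, from station import ctrl gives the robot as it stands.
- The arm moves only by the shell command python3 -m pendant 'ROWS' [OPENING] [FORCE]. ROWS is JSON, a list of rows, each a list of 2 entries, a list of its own where there are three numbers: the shift along the world's x, y, z in cm, then the turn about the world's z in rad. A call has 1 to 20 rows; each row shifts and turns the commanded pose from where the row before left it; what a row does not reach is not made up. A row lasts 1/12 s, in which the tool goes at most 41.7 mm and 7.16 degrees, less where a joint would pass 70% of its speed; a pose out of reach is approached as far as the arm can. A call is refused whole if a number of a shift passes 4.17 or a number of a turn 0.125, either way. A call with a gripper value outside its range is refused whole. OPENING is the opening, from 0 (shut) to 1 (fully open), set as the call begins (- or left out, the last holds). The fingers move at their own pace and stop on an object; FORCE is the grip in N (left out, the last holds). Time passes only in rows, so rows that do not move let the fingers close. It gives the time, the measured TCP pose, the force, the opening and the grip force at its end, in the units of the state.
- ctrl.get_obs(): the state, without advancing time (a new reading comes with each control period).
- ctrl.camera(name): name is "scene" or "top" or "wrist"; returns a dict with "color" (480x640x3 uint8, red, green, blue), "intrinsics" (3x3 intrinsics, pixels), "camera_from_world" (4x4, takes a point from world to camera coordinates). Camera axes: x right, y down, z forward; pixel columns grow to the right and rows downward; lengths in m; the calibration is good to about 2 mm. A picture is of the moment at which its call begins. There is no depth.
- ctrl.hand_in(): hands the job in; it is judged then, once.
The state is a dict: "time_s": time; "qpos": joint angles; "joint_vel": joint speeds; "tau": joint torques, N m; "ee_pos": TCP position; "eef_rot": TCP orientation; "force": force on the tool from outside, world axes, zero at the start; "moment": the same for the moment, N m; "grip_width": finger opening in m; "grip_force": force on a finger pad.
Only numpy, scipy, OpenCV 4.12 (cv2) and the standard library are available. Lean on these libraries where they do the work, as an engineer would, in place of code of your own. Each camera call takes 0.05 s, during which the arm holds its last target. There are 200 camera calls.

## Working session

There is one attempt and no reset: what is moved stays moved. The work goes in short steps, Python scripts to look and compute and a shell command to move; the robot and the scene stay as the last step left them, time stands still between calls to the robot, and variables do not carry over. Pictures are saved under pics/ and viewed, at most 10 in all, crops included, and the job is handed in when it is done.

```bash
mkdir -p pics; ls
python3 - <<'E'
from station import ctrl
import cv2,numpy as np
o=ctrl.get_obs();print(o)
for n in ("scene","top"):
    c=ctrl.camera(n);cv2.imwrite(f"pics/{n}1.png",c["color"][:,:,::-1]);np.savez(f"{n}1.npz",K=c["intrinsics"],T=c["camera_from_world"],im=c["color"])
    print(n,c["intrinsics"].tolist(),np.round(c["camera_from_world"],3).tolist())
E
```

```text
pics
{'time_s': 0.0, 'qpos': array([-1.26259337e+00,  3.00474195e-01,  1.52158787e+00,  2.65330989e-05,
        1.32069761e+00, -6.66129436e-02]), 'joint_vel': array([-0.00098292, -0.00043592,  0.00140599,  0.00031777,  0.00091477,
       -0.00285168]), 'tau': array([ 8.55446451e-04, -5.31803226e+01, -3.52739596e+01,  7.08506349e-02,
        2.42993556e-02, -1.26439249e-04]), 'ee_pos': array([ 0.20127225, -0.51156435,  0.20488176]), 'eef_rot': array([-3.14042992e+00, -1.03324582e-04,  3.74809256e-01]), 'force': array([ 0.05924201,  0.14822283, -0.81047267]), 'moment': array([0.04533692, 0.00725129, 0.0150653 ]), 'grip_force': 0.0, 'grip_width': 0.0935960820687668}
scene [[529.9141174525288, 0.0, 305.95576369698796], [0.0, 529.9141174525288, 239.82663924374634], [0.0, 0.0, 1.0]] [[0.831, -0.556, -0.017, -0.477], [-0.239, -0.328, -0.914, 0.276], [0.502, 0.763, -0.406, 1.115], [0.0, 0.0, 0.0, 1.0]]
top [[510.0421198340349, 0.0, 325.63836589572395], [0.0, 510.0421198340349, 237.02820534472306], [0.0, 0.0, 1.0]] [[0.015, -1.0, 0.012, 0.018], [-0.995, -0.016, -0.096, 0.627], [0.096, -0.011, -0.995, 1.579], [0.0, 0.0, 0.0, 1.0]]
```

View pics/scene1.png

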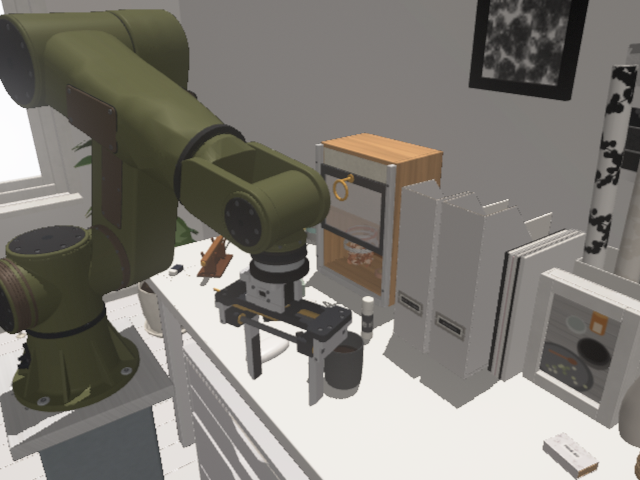

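View pics/top1.png

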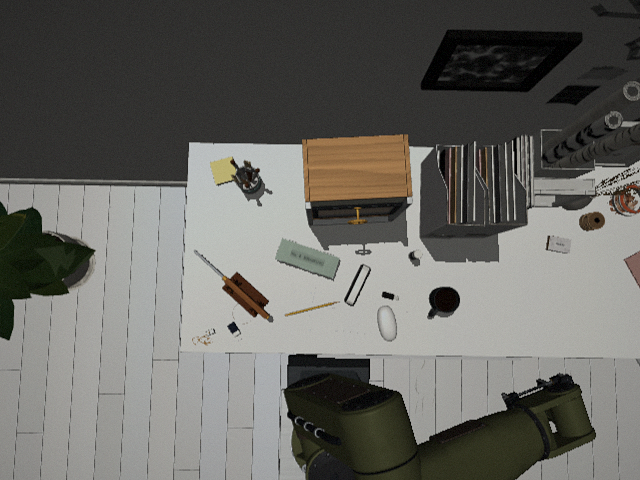

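The scene view shows the cabinet with the ring at about (343,189) and the rest near (215,258). The top view shows the pole from about (272,320) to its hook at (195,251), the rest at (246,295) and the cabinet front near row 205. I'll enlarge these areas.

Run:
```python
import cv2,numpy as np
t=np.load("top1.npz")["im"];s=np.load("scene1.npz")["im"]
a=cv2.resize(t[240:330,185:285],None,fx=4,fy=4,interpolation=2)   # 400x360
b=cv2.resize(t[130:230,295:420],None,fx=3.2,fy=3.2,interpolation=2)[:, :400] #400x320
c=cv2.resize(s[130:230,310:410],None,fx=4,fy=4,interpolation=2) #400x400
out=np.zeros((600,800,3),np.uint8)
out[:360,:400]=a; out[:320,400:800]=b; 
d=cv2.resize(s[150:220,320:400],None,fx=4,fy=4,interpolation=2)
out[320:600,400:720]=d
e=cv2.resize(s[230:285,190:250],None,fx=4,fy=4,interpolation=2);out[365:585,:240]=e
cv2.imwrite("pics/crops1.png",out[:,:,::-1])
```

```text
(no output)
```

View pics/crops1.png

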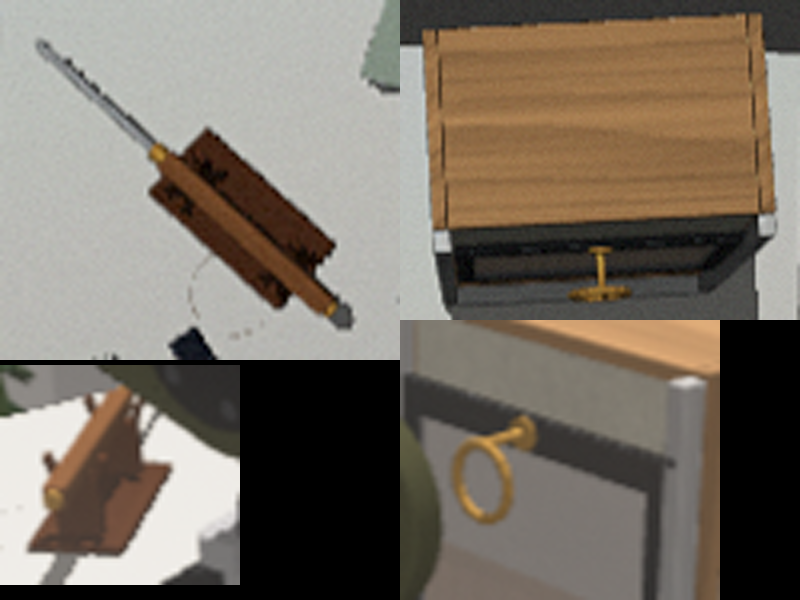

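```bash
cat > h.py <<'E'
import numpy as np
def ray(f,u,v):
    if isinstance(f,str): f=np.load(f)
    K,T=f["K"],f["T"];R=T[:3,:3];o=-R.T@T[:3,3]
    return o,R.T@np.linalg.solve(K,[u,v,1.])
def atz(f,u,v,z):
    o,d=ray(f,u,v);return o+d*(z-o[2])/d[2]
def tri(a,b):
    (o1,d1),(o2,d2)=a,b
    s=np.linalg.lstsq(np.c_[d1,-d2],o2-o1,rcond=None)[0]
    p,q=o1+s[0]*d1,o2+s[1]*d2;return (p+q)/2,np.linalg.norm(p-q)
E
python3 - <<'E'
from h import *
t="top1.npz";s="scene1.npz"
A=lambda x,y:(185+x/4,240+y/4)
B=lambda x,y:(295+(x-400)/3.2,130+y/3.2)
tip=atz(t,*A(43,46),.059);f=atz(t,*A(158,153),.063);b=atz(t,*A(335,308),.063)
d=(tip-b)[:2];L=np.hypot(*d);print(tip,f,b,L,np.arctan2(d[1],d[0]));
u=d/L;print("grip",tip[:2]-.2*u,"from f",f[:2]-.07*u,"from b",b[:2]+.1*u)
ring=tri(ray(t,*B(600,293)),ray(s,340.5,190));print("ring",ring)
for p in [(440,228),(765,213),(425,30),(760,15)]:print(atz(t,*B(*p),.37))
# rest base corners (z=.008)
for p in [(208,128),(335,243),(277,307),(150,191)]:print("base",atz(t,*A(*p),.008))
print("book",[atz(t,421,236,.3),atz(t,421,236,.0),atz(t,421,236,.25)], "mug",atz(t,444,299,.09),"glue",atz(t,415,256,.098))
E
```

```text
[0.57208629 0.42751292 0.059     ] [0.49132044 0.33562807 0.063     ] [0.37603224 0.19741599 0.063     ] 0.30229420776171473 0.8651134368576427
grip [0.44237553 0.27527915] from f [0.44592168 0.28234625] from b [0.44088761 0.27353287]
ring (array([ 0.64464019, -0.05370628,  0.28488104]), np.float64(0.0003940225915865534))
[0.68264149 0.07823283 0.37      ]
[ 0.69896296 -0.17624415  0.37      ]
[0.84075194 0.09305857 0.37      ]
[ 0.8579491  -0.17231949  0.37      ]
base [0.51235705 0.30696699 0.008     ]
base [0.42340717 0.20408715 0.008     ]
base [0.37277714 0.24833391 0.008     ]
base [0.46198419 0.35110344 0.008     ]
book [array([ 0.60711582, -0.21992592,  0.3       ]), array([ 0.63755141, -0.27957552,  0.        ]), array([ 0.61218842, -0.22986752,  0.25      ])] mug [ 0.43900404 -0.33057127  0.09      ] glue [ 0.56668045 -0.24179636  0.098     ]
```

```bash
python3 -m pendant '[[[1.1,3.6,0],0.024],[[1.1,3.6,0],0.024],[[1.1,3.6,0],0.024],[[1.1,3.6,0],0.024],[[1.1,3.6,0],0.024],[[1.1,3.6,0],0.024],[[1.1,3.6,0],0.024],[[1.1,3.6,0],0.024],[[1.1,3.6,0],0.024],[[1.1,3.6,0],0.024],[[1.1,3.6,0],0.024],[[1.1,3.6,0],0.024],[[1.1,3.6,0],0.024],[[1.1,3.6,0],0.024],[[1.1,3.6,0],0.024],[[1.1,3.6,0],0.024],[[1.1,3.6,0],0.024],[[1.1,3.6,0],0.024],[[1.1,3.6,0],0.024],[[1.1,3.6,0],0.024]]' 1
python3 -m pendant '[[[1,3.3,0],0.005],[[1,3.3,0],0],[[0,0,0],0],[[0,0,0],0]]'
python3 - <<'E'
from station import ctrl
import cv2,numpy as np
c=ctrl.camera("wrist");np.savez("wrist1.npz",K=c["intrinsics"],T=c["camera_from_world"],im=c["color"])
cv2.imwrite("pics/wrist1.png",c["color"][:,:,::-1]);print(np.round(c["camera_from_world"],3).tolist())
E
```

```text
time_s: 1.77
ee_pos: [0.4213, 0.2103, 0.2052]
eef_rot: [-3.141, 0.0, 0.856]
force: [1.0, -1.3, 0.2]
grip_width: 0.0939
grip_force: 0.0
time_s: 2.1
ee_pos: [0.441, 0.2751, 0.2045]
eef_rot: [-3.141, 0.002, 0.862]
force: [-0.3, -0.4, 0.3]
grip_width: 0.0943
grip_force: 0.0
[[0.759, -0.651, -0.001, -0.154], [-0.633, -0.738, 0.232, 0.457], [-0.152, -0.176, -0.973, 0.503], [0.0, 0.0, 0.0, 1.0]]
```

View pics/wrist1.png

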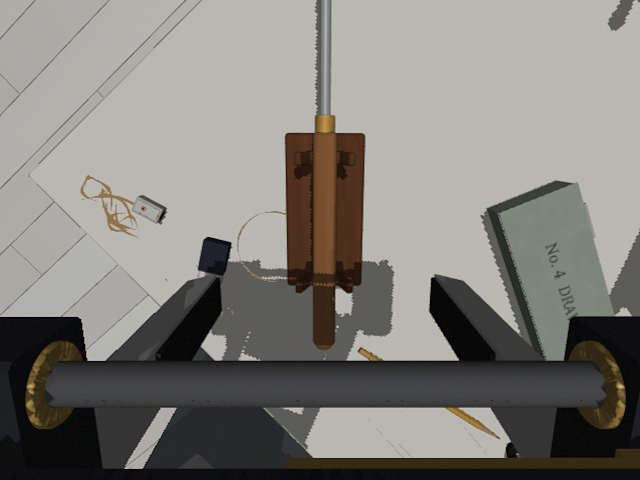

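The wrist view shows the handle axis running from (325,130) down to (323,345), and the rest base corners near (286,134), (365,134), (361,285) and (287,285).

Run:
```python
from h import *
w="wrist1.npz"
f=atz(w,325,116,.068);m=atz(w,325,133,.068);b=atz(w,323.5,345,.068)
d=(m-b)[:2];print(f,m,b,np.hypot(*d),np.arctan2(d[1],d[0]));u=d/np.hypot(*d)
n=np.array([-u[1],u[0]])
P=np.array([.441,.2751]);print("lateral off",n@(b[:2]-P),n@(f[:2]-P),"along f,b",u@(f[:2]-P),u@(b[:2]-P))
for p in[(286,134),(365,134),(361,285),(287,285)]:
    q=atz(w,*p,.008);print(q,u@(q[:2]-P),n@(q[:2]-P))
```

```text
[0.49463978 0.33943019 0.068     ] [0.48694894 0.33046831 0.068     ] [0.37689428 0.2041058  0.068     ] 0.1675694186076951 0.8542681967788678
lateral off 0.001714616719173966 0.0018009204164271093 along f,b 0.08373980963242289 -0.09563879595831569
[0.46157289 0.35267202 0.008     ] 0.07200799502485579 0.0354331961078022
[0.51327081 0.30830773 0.008     ] 0.07250696656997126 -0.03268887357029695
[0.42338268 0.2046803  0.008     ] -0.06467336115588901 -0.03296453354552027
[0.3706896  0.24985781 0.008     ] -0.06521269869926065 0.036442077626493416
```

```bash
python3 -m pendant '[[[0.14,0.39,-2],-0.005],[[0,0,-3],0],[[0,0,-3],0],[[0,0,-3],0],[[0,0,-2.5],0],[[0,0,-1.5],0],[[0,0,-0.9],0],[[0,0,-0.4],0],[[0,0,0],0],[[0,0,0],0]]' 1
python3 -m pendant '[[[0,0,0],0],[[0,0,0],0],[[0,0,0],0],[[0,0,0],0],[[0,0,0],0],[[0,0,0],0],[[0,0,0],0],[[0,0,0],0],[[0,0,0],0],[[0,0,0],0]]' 0 55
```

```text
time_s: 2.98
ee_pos: [0.4432, 0.278, 0.0435]
eef_rot: [3.141, -0.001, 0.854]
force: [0.4, 0.0, 0.1]
grip_width: 0.0941
grip_force: 0.0
time_s: 3.82
ee_pos: [0.4427, 0.2781, 0.0424]
eef_rot: [-3.142, 0.0, 0.855]
force: [-0.6, -0.8, 0.6]
grip_width: 0.0306
grip_force: 0.0
```

```bash
python3 -m pendant '[[[0,0,0],0],[[0,0,0],0],[[0,0,0],0],[[0,0,0],0],[[0,0,0],0],[[0,0,0],0]]' 0 55
```

```text
time_s: 4.32
ee_pos: [0.4427, 0.2781, 0.0424]
eef_rot: [-3.142, 0.0, 0.855]
force: [-0.1, 0.5, 0.0]
grip_width: 0.0174
grip_force: 55.0
```

```bash
python3 -m pendant '[[[0,0,0.5],0],[[0,0,1],0],[[0,0,1.5],0],[[0,0,1.5],0],[[0,0,1.5],0]]'
python3 -m pendant '[[[-0.21,-1.73,0.85],-0.0395],[[-0.21,-1.73,0.85],-0.0395],[[-0.21,-1.73,0.85],-0.0395],[[-0.21,-1.73,0.85],-0.0395],[[-0.21,-1.73,0.85],-0.0395],[[-0.21,-1.73,0.85],-0.0395],[[-0.21,-1.73,0.85],-0.0395],[[-0.21,-1.73,0.85],-0.0395],[[-0.21,-1.73,0.85],-0.0395],[[-0.21,-1.73,0.85],-0.0395],[[-0.21,-1.73,0.85],-0.0395],[[-0.21,-1.73,0.85],-0.0395],[[-0.21,-1.73,0.85],-0.0395],[[-0.21,-1.73,0.85],-0.0395],[[-0.21,-1.73,0.85],-0.0395],[[-0.21,-1.73,0.85],-0.0395],[[-0.21,-1.73,0.85],-0.0395],[[-0.21,-1.73,0.85],-0.0395],[[-0.21,-1.73,0.85],-0.0395],[[-0.21,-1.73,0.85],-0.0395]]'
python3 -m pendant '[[[0,0,0],0],[[0,0,0],0],[[0,0,0],0]]'
python3 - <<'E'
from station import ctrl
import cv2,numpy as np
im={}
for n in("scene","top","wrist"):
    c=ctrl.camera(n);np.savez(n+"2.npz",K=c["intrinsics"],T=c["camera_from_world"],im=c["color"]);im[n]=c["color"]
out=np.zeros((600,800,3),np.uint8)
out[:300,:400]=cv2.resize(im["top"][160:260,295:428],(400,300),interpolation=2)
out[300:,:400]=cv2.resize(im["scene"][120:270,280:480],(400,300),interpolation=2)
out[:,400:]=cv2.resize(im["wrist"][:300,220:420],(400,600),interpolation=2)
cv2.imwrite("pics/c2.png",out[:,:,::-1])
E
```

```text
time_s: 4.73
ee_pos: [0.4428, 0.2781, 0.104]
eef_rot: [3.141, -0.0, 0.855]
force: [0.1, -0.2, -0.9]
grip_width: 0.0174
grip_force: 55.0
time_s: 6.4
ee_pos: [0.4003, -0.0687, 0.2738]
eef_rot: [3.141, -0.001, 0.063]
force: [0.3, 0.5, -1.0]
grip_width: 0.0176
grip_force: 55.0
time_s: 6.65
ee_pos: [0.4006, -0.0674, 0.2725]
eef_rot: [-3.141, -0.0, 0.066]
force: [0.3, -0.2, -1.9]
grip_width: 0.0179
grip_force: 55.0
```

View pics/c2.png

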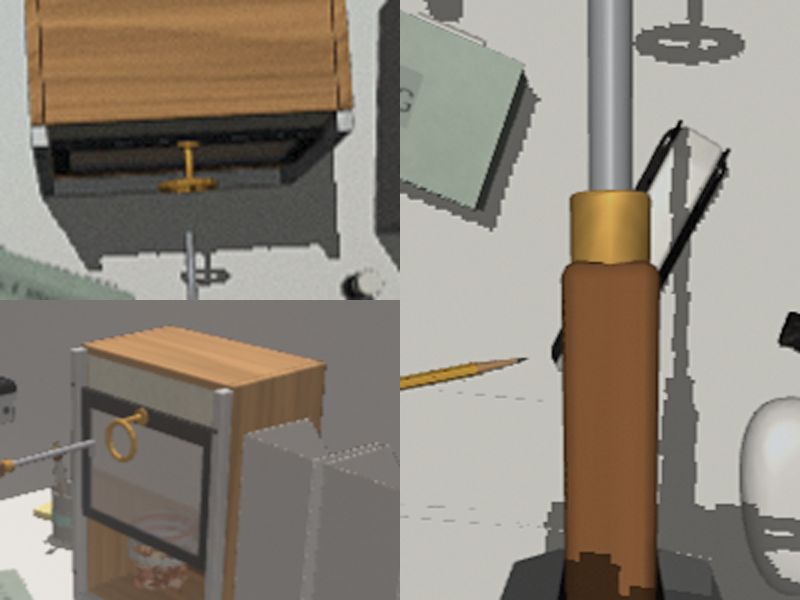

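Top crop: the tip is at (190,232) and the ring at (188,185). Scene crop: the rod end is near (93,441) and the ring centre at (122,440). The hook bend isn't clear, so I'll enlarge the scene view.

Run:
```python
import cv2,numpy as np
s=np.load("scene2.npz")["im"];t=np.load("top2.npz")["im"]
o=np.vstack([cv2.resize(s[170:212,290:370],(800,420),interpolation=cv2.INTER_CUBIC)])
o2=cv2.resize(t[205:245,340:380],(180,180),interpolation=cv2.INTER_CUBIC)
out=np.zeros((600,800,3),np.uint8);out[:420]=o;out[420:,:180]=o2
cv2.imwrite("pics/c3.png",out[:,:,::-1])
```

```text
(no output)
```

View pics/c3.png

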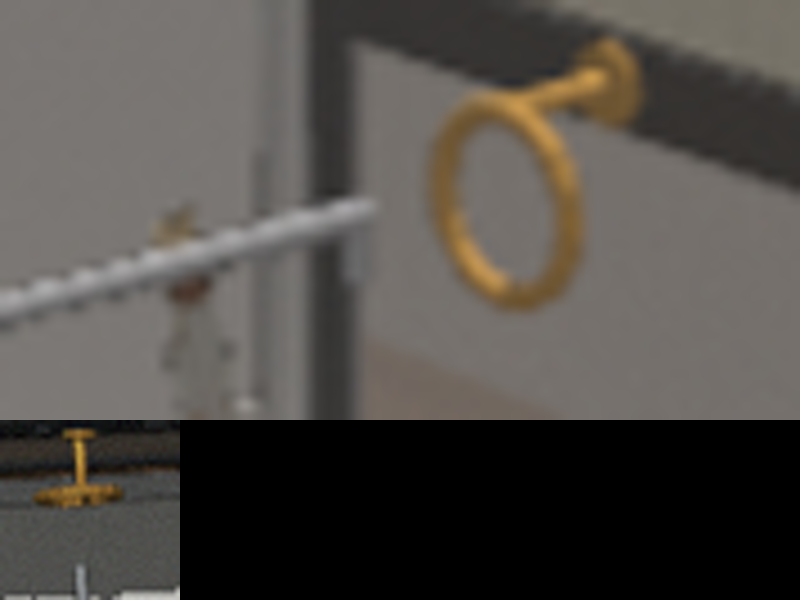

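Run:
```python
from h import *
t="top2.npz";s="scene2.npz"
r=tri(ray(t,357.6,221.9),ray(s,340.8,190.0));e=tri(ray(t,358.2,238.2),ray(s,325.8,191.0))
print(r,e,r[0]-e[0])
from station import ctrl
o=ctrl.get_obs();p=o["ee_pos"];y=o["eef_rot"][2];print(p,y,"expected end",p+[.2*np.cos(y),.2*np.sin(y),.0166])
c,s_=np.cos(.064),np.sin(.064);d=r[0]-e[0];print("local",c*d[0]+s_*d[1],-s_*d[0]+c*d[1],d[2])
```

```text
(array([ 0.64426033, -0.05434123,  0.28502685]), np.float64(0.0016894177791739664)) (array([ 0.59954901, -0.05547645,  0.29195123]), np.float64(0.0004856143250235081)) [ 0.04471132  0.00113522 -0.00692438]
[ 0.40065254 -0.06723677  0.27221846] 0.06627474736532868 expected end [ 0.60021347 -0.05399153  0.28881846]
local 0.04469238223527432 -0.0017266791523837157 -0.00692438195840539
```

```bash
python3 -m pendant '[[[0.7,-0.1,0],0],[[1,0.03,0],0],[[1,0.06,0],0],[[1,0.06,0],0],[[1,0.06,0],0],[[0.9,0.06,0],0],[[0.6,0.04,0],0],[[0,0,0],0],[[0,0,0],0],[[0,0,0],0]]'
python3 - <<'E'
from station import ctrl
import cv2,numpy as np
im={}
for n in("scene","top"):
    c=ctrl.camera(n);np.savez(n+"3.npz",K=c["intrinsics"],T=c["camera_from_world"],im=c["color"]);im[n]=c["color"]
out=np.zeros((600,800,3),np.uint8)
out[:420]=cv2.resize(im["scene"][170:212,290:370],(800,420),interpolation=2)
out[420:,:180]=cv2.resize(im["top"][205:245,340:380],(180,180),interpolation=2)
cv2.imwrite("pics/c4.png",out[:,:,::-1])
E
```

```text
time_s: 7.63
ee_pos: [0.4625, -0.0658, 0.2724]
eef_rot: [-3.142, 0.0, 0.065]
force: [0.3, -0.1, -1.8]
grip_width: 0.0174
grip_force: 55.0
```

View pics/c4.png

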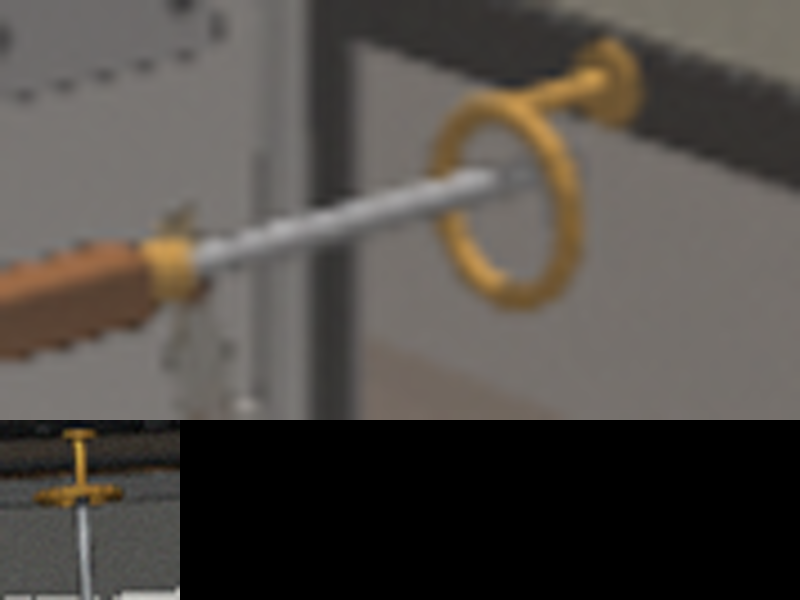

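The rod passes through the bore, with its end at about (530,170) inside the ring (centre 508,200). Now I'll lower it.

```bash
python3 -m pendant '[[[0,0,-0.4],0],[[0,0,-0.4],0],[[0,0,-0.4],0],[[0,0,-0.3],0],[[0,0,-0.3],0],[[0,0,-0.2],0],[[0,0,-0.2],0],[[0,0,-0.3],0],[[0,0,-0.3],0],[[0,0,-0.3],0],[[0,0,-0.3],0],[[0,0,-0.3],0]]'
python3 -m pendant '[[[0,0,-0.3],0],[[0,0,-0.3],0],[[0,0,-0.3],0],[[0,0,-0.3],0],[[0,0,-0.3],0],[[0,0,-0.3],0],[[0,0,-0.3],0],[[0,0,-0.3],0],[[0,0,-0.3],0],[[0,0,-0.3],0]]'
python3 - <<'E'
from station import ctrl
import cv2,numpy as np
im={}
for n in("scene","top"):
    c=ctrl.camera(n);np.savez(n+"4.npz",K=c["intrinsics"],T=c["camera_from_world"],im=c["color"]);im[n]=c["color"]
out=cv2.resize(im["scene"][140:260,270:430],(800,600),interpolation=2)
cv2.imwrite("pics/c5.png",out[:,:,::-1])
E
```

```text
time_s: 8.73
ee_pos: [0.4628, -0.0658, 0.2352]
eef_rot: [3.142, -0.0, 0.065]
force: [-0.4, -0.9, -0.8]
grip_width: 0.0173
grip_force: 55.0
time_s: 9.57
ee_pos: [0.4627, -0.0658, 0.2051]
eef_rot: [-3.142, -0.0, 0.065]
force: [-0.8, 0.1, 0.6]
grip_width: 0.0176
grip_force: 55.0
```

View pics/c5.png

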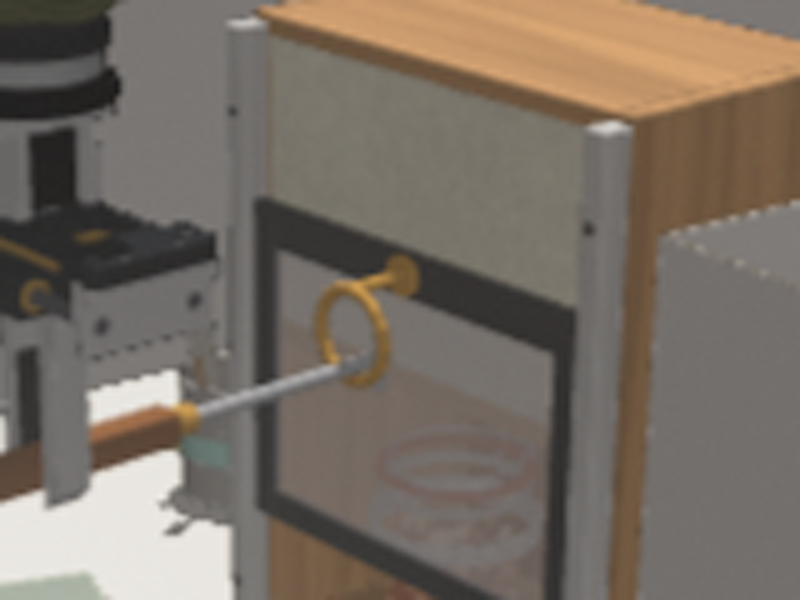

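The rod is seated on the lower rim and the sash is moving down. I'll keep pulling, and slow down near the end.

```bash
python3 -m pendant '[[[0,0,-0.3],0],[[0,0,-0.3],0],[[0,0,-0.3],0],[[0,0,-0.3],0],[[0,0,-0.3],0],[[0,0,-0.3],0],[[0,0,-0.3],0],[[0,0,-0.3],0],[[0,0,-0.3],0],[[0,0,-0.3],0],[[0,0,-0.3],0],[[0,0,-0.3],0],[[0,0,-0.3],0],[[0,0,-0.3],0],[[0,0,-0.3],0],[[0,0,-0.3],0],[[0,0,-0.3],0],[[0,0,-0.3],0],[[0,0,-0.3],0],[[0,0,-0.3],0]]'
python3 -m pendant '[[[0,0,-0.2],0],[[0,0,-0.2],0],[[0,0,-0.2],0],[[0,0,-0.2],0],[[0,0,-0.2],0],[[0,0,0],0]]'
python3 -m pendant '[[[0,0,-0.15],0],[[0,0,-0.15],0],[[0,0,0],0],[[0,0,0],0]]'
```

```text
time_s: 11.33
ee_pos: [0.4627, -0.0658, 0.1451]
eef_rot: [3.142, 0.0, 0.065]
force: [0.2, 0.1, 0.8]
grip_width: 0.0178
grip_force: 55.0
time_s: 11.83
ee_pos: [0.4626, -0.0658, 0.135]
eef_rot: [-3.141, 0.001, 0.065]
force: [0.5, 0.9, -0.6]
grip_width: 0.0171
grip_force: 55.0
time_s: 12.17
ee_pos: [0.4627, -0.0658, 0.1324]
eef_rot: [-3.142, 0.0, 0.065]
force: [0.4, -0.2, -0.2]
grip_width: 0.0173
grip_force: 55.0
```

Run:
```python
from station import ctrl
import cv2,numpy as np
o=ctrl.get_obs();print(o["force"],o["moment"])
im={}
for n in("scene","top"):
    c=ctrl.camera(n);np.savez(n+"5.npz",K=c["intrinsics"],T=c["camera_from_world"],im=c["color"]);im[n]=c["color"]
out=cv2.resize(im["scene"][160:310,260:460],(800,600),interpolation=2)
cv2.imwrite("pics/c6.png",out[:,:,::-1])
```

```text
[ 0.36483908 -0.15961466 -0.16526385] [ 0.0301396  -0.13002718  0.03328078]
```

View pics/c6.png

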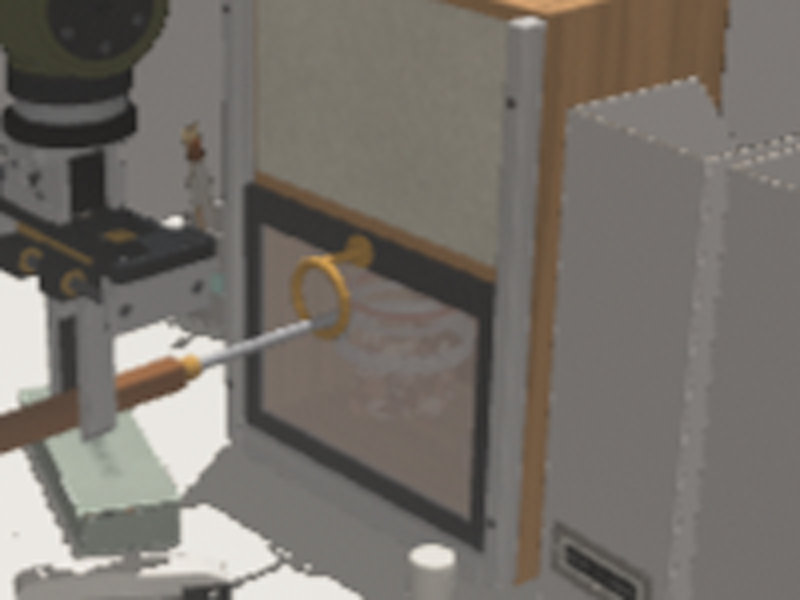

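The hook is still engaged, and the ring is at crop (321,297), close to its lowest position. I'll inch down until a stop shows in the force.

```bash
python3 - <<'E'
from h import *
o,d=ray("scene5.npz",340.25,234.25)
x=np.array([.6443,-.0543]);k=np.dot(x-o[:2],d[:2])/np.dot(d[:2],d[:2]);print(o+k*d)
E
for i in 1; do python3 -m pendant '[[[0,0,-0.1],0],[[0,0,-0.1],0],[[0,0,0],0],[[0,0,0],0]]'; done
python3 -c "
from station import ctrl
o=ctrl.get_obs();print(o['force'],o['moment'])"
python3 -m pendant '[[[0,0,-0.1],0],[[0,0,-0.1],0],[[0,0,0],0],[[0,0,0],0]]'
python3 -c "
from station import ctrl
o=ctrl.get_obs();print(o['force'],o['moment'])"
```

```text
[ 0.64472029 -0.05462124  0.16862677]
time_s: 12.6
ee_pos: [0.4628, -0.0658, 0.1305]
eef_rot: [3.142, -0.0, 0.065]
force: [0.6, 0.4, 0.4]
grip_width: 0.0171
grip_force: 55.0
[0.61485759 0.39414053 0.43793303] [ 0.07590232 -0.22305629  0.07456443]
time_s: 12.93
ee_pos: [0.4628, -0.0658, 0.1285]
eef_rot: [3.142, -0.0, 0.065]
force: [-1.0, -0.0, 1.5]
grip_width: 0.0174
grip_force: 55.0
[-1.04960931 -0.002454    1.45591667] [ 0.12414176 -0.35221268  0.03904203]
```

```bash
python3 -m pendant '[[[0,0,-0.1],0],[[0,0,-0.1],0],[[0,0,-0.1],0],[[0,0,0],0],[[0,0,0],0]]'
python3 - <<'E'
from station import ctrl
from h import *
import cv2
o=ctrl.get_obs();print(o['force'],o['moment'])
c=ctrl.camera("scene");T=c["color"];a=np.load("scene5.npz")["im"]
np.savez("scene6.npz",K=c["intrinsics"],T=c["camera_from_world"],im=T)
# sash shift between frames: bottom frame + ring patch
g=lambda i:cv2.cvtColor(i,6).astype(np.float32)
for (y0,y1,x0,x1) in [(215,232,345,380),(262,298,325,380)]:
    print(cv2.phaseCorrelate(g(a)[y0:y1,x0:x1],g(T)[y0:y1,x0:x1]))
E
```

```text
time_s: 13.35
ee_pos: [0.4627, -0.0658, 0.1254]
eef_rot: [-3.142, 0.0, 0.065]
force: [-0.3, 0.8, 1.2]
grip_width: 0.0177
grip_force: 55.0
[-0.31736857  0.79138192  1.22158478] [ 0.11370131 -0.30998329  0.0502389 ]
((-0.035536185898237704, -0.028850686864489106), 0.9746998449166616)
((-0.01990335085313788, 0.00950562778280073), 0.9589727720728627)
```

The sash stayed still while the tool went 7 mm lower, so it is fully down on the sill; the pole just pitched a little in the grip. Now I'll raise the hook to mid-bore and back it out.

```bash
python3 -m pendant '[[[0,0,0.3],0],[[0,0,0.4],0],[[0,0,0.4],0],[[0,0,0.4],0],[[0,0,0.4],0],[[0,0,0.4],0],[[0,0,0.4],0],[[0,0,0],0],[[0,0,0],0]]'
python3 - <<'E'
from station import ctrl
from h import *
import cv2
o=ctrl.get_obs();print(o['force'],o['moment'])
c=ctrl.camera("scene");T=c["color"];a=np.load("scene5.npz")["im"]
g=lambda i:cv2.cvtColor(i,6).astype(np.float32)
print(cv2.phaseCorrelate(g(a)[262:298,325:380],g(T)[262:298,325:380]))
E
python3 -m pendant '[[[-0.3,-0.02,0],0],[[-0.4,-0.03,0],0],[[-0.5,-0.03,0],0]]'
python3 -m pendant '[[[-0.5,-0.03,0],0],[[-0.5,-0.03,0],0],[[0,0,0],0]]'
```

```text
time_s: 14.15
ee_pos: [0.4628, -0.0658, 0.1526]
eef_rot: [3.141, -0.0, 0.065]
force: [-0.4, -1.2, -1.1]
grip_width: 0.0174
grip_force: 55.0
[-0.41591382 -1.23561779 -1.1319878 ] [0.03520922 0.00763774 0.05333196]
((0.008997432500265745, 0.02167350378762478), 0.961482584034955)
time_s: 14.45
ee_pos: [0.4502, -0.0666, 0.1522]
eef_rot: [-3.141, 0.0, 0.065]
force: [0.6, -0.6, -1.6]
grip_width: 0.0175
grip_force: 55.0
time_s: 14.7
ee_pos: [0.4399, -0.0673, 0.1525]
eef_rot: [3.142, 0.0, 0.065]
force: [-0.2, 0.4, -1.4]
grip_width: 0.0175
grip_force: 55.0
```

```bash
python3 -m pendant '[[[-0.7,-0.04,0],0],[[-1,-0.06,0],0],[[-1,-0.06,0],0],[[-1,-0.06,0],0],[[-0.5,0,0],0],[[0,0,0],0],[[0,0,0],0]]'
python3 - <<'E'
from station import ctrl
from h import *
import cv2
c=ctrl.camera("scene");T=c["color"];a=np.load("scene5.npz")["im"]
g=lambda i:cv2.cvtColor(i,6).astype(np.float32)
print(cv2.phaseCorrelate(g(a)[262:298,325:380],g(T)[262:298,325:380]))
t=ctrl.camera("top");np.savez("top7.npz",K=t["intrinsics"],T=t["camera_from_world"],im=t["color"])
np.savez("scene7.npz",K=c["intrinsics"],T=c["camera_from_world"],im=T)
E
```

```text
time_s: 15.28
ee_pos: [0.3987, -0.0695, 0.1527]
eef_rot: [3.141, -0.001, 0.064]
force: [-0.6, -0.1, -1.4]
grip_width: 0.0178
grip_force: 55.0
((0.004731524642828333, 0.006109649078826607), 0.9636444398650417)
```

```bash
python3 -m pendant '[[[0.22,1.74,0],0.0395],[[0.22,1.74,0],0.0395],[[0.22,1.74,0],0.0395],[[0.22,1.74,0],0.0395],[[0.22,1.74,0],0.0395],[[0.22,1.74,0],0.0395],[[0.22,1.74,0],0.0395],[[0.22,1.74,0],0.0395],[[0.22,1.74,0],0.0395],[[0.22,1.74,0],0.0395],[[0.22,1.74,0],0.0395],[[0.22,1.74,0],0.0395],[[0.22,1.74,0],0.0395],[[0.22,1.74,0],0.0395],[[0.22,1.74,0],0.0395],[[0.22,1.74,0],0.0395],[[0.22,1.74,0],0.0395],[[0.22,1.74,0],0.0395],[[0.22,1.74,0],0.0395],[[0.22,1.74,0],0.0395]]'
python3 -m pendant '[[[0,0,-1],0],[[0,0,-1.5],0],[[0,0,-1.5],0],[[0,0,-1],0],[[0,0,0],0],[[0,0,0],0]]'
```

```text
time_s: 17.05
ee_pos: [0.4429, 0.2797, 0.1521]
eef_rot: [-3.141, 0.0, 0.857]
force: [-0.3, 0.1, -2.0]
grip_width: 0.0174
grip_force: 55.0
time_s: 17.55
ee_pos: [0.4427, 0.2783, 0.1022]
eef_rot: [-3.141, 0.001, 0.854]
force: [0.4, 1.2, -0.7]
grip_width: 0.0177
grip_force: 55.0
```

```bash
python3 -m pendant '[[[0,0,-1],0],[[0,0,-1.2],0],[[0,0,-1.2],0],[[0,0,-0.8],0],[[0,0,-0.5],0],[[0,0,-0.4],0],[[0,0,-0.3],0],[[0,0,-0.3],0],[[0,0,0],0],[[0,0,0],0]]'
python3 -m pendant '[[[0,0,-0.1],0],[[0,0,-0.1],0],[[0,0,-0.05],0],[[0,0,0],0],[[0,0,0],0]]'
```

```text
time_s: 18.38
ee_pos: [0.4428, 0.2787, 0.0456]
eef_rot: [3.142, -0.0, 0.855]
force: [0.9, 0.5, -1.7]
grip_width: 0.0173
grip_force: 55.0
time_s: 18.8
ee_pos: [0.443, 0.2787, 0.0433]
eef_rot: [3.141, -0.001, 0.855]
force: [0.4, -0.1, 2.9]
grip_width: 0.0174
grip_force: 55.0
```

```bash
python3 -m pendant '[[[0,0,0],0],[[0,0,0],0],[[0,0,-0.05],0],[[0,0,-0.05],0],[[0,0,0],0],[[0,0,0],0]]' 0 4
python3 -m pendant '[[[0,0,0],0],[[0,0,0],0],[[0,0,0],0],[[0,0,0],0],[[0,0,0],0],[[0,0,0],0],[[0,0,0],0],[[0,0,0],0]]' 0.8
python3 -m pendant '[[[0,0,0],0],[[0,0,0],0],[[0,0,0],0],[[0,0,0],0],[[0,0,1],0],[[0,0,2],0],[[0,0,3],0],[[0,0,3],0],[[0,0,3],0],[[0,0,3],0],[[-0.5,-0.5,2],0],[[0,0,0],0],[[0,0,0],0]]'
python3 - <<'E'
from station import ctrl
import cv2,numpy as np
im={}
for n in("scene","top","wrist"):
    c=ctrl.camera(n);im[n]=c["color"];np.savez(n+"8.npz",K=c["intrinsics"],T=c["camera_from_world"],im=c["color"])
out=np.zeros((600,800,3),np.uint8)
out[:300,:400]=cv2.resize(im["wrist"],(400,300),interpolation=3)
out[:300,400:]=cv2.resize(im["top"][235:335,180:313],(400,300),interpolation=2)
out[300:,:400]=cv2.resize(im["scene"][140:320,250:490],(400,300),interpolation=2)
out[300:,400:]=cv2.resize(im["scene"][220:295,170:270],(400,300),interpolation=2)
cv2.imwrite("pics/c7.png",out[:,:,::-1])
E
```

```text
time_s: 19.3
ee_pos: [0.4428, 0.2787, 0.0421]
eef_rot: [3.142, -0.0, 0.855]
force: [-0.5, 0.4, 4.4]
grip_width: 0.0177
grip_force: 4.0
time_s: 19.97
ee_pos: [0.4427, 0.2786, 0.0419]
eef_rot: [3.142, -0.0, 0.855]
force: [-0.6, 0.3, -0.1]
grip_width: 0.0679
grip_force: 0.0
time_s: 21.05
ee_pos: [0.4379, 0.2736, 0.2132]
eef_rot: [3.141, -0.002, 0.855]
force: [-0.2, 0.0, -0.5]
grip_width: 0.0753
grip_force: 0.0
```

View pics/c7.png

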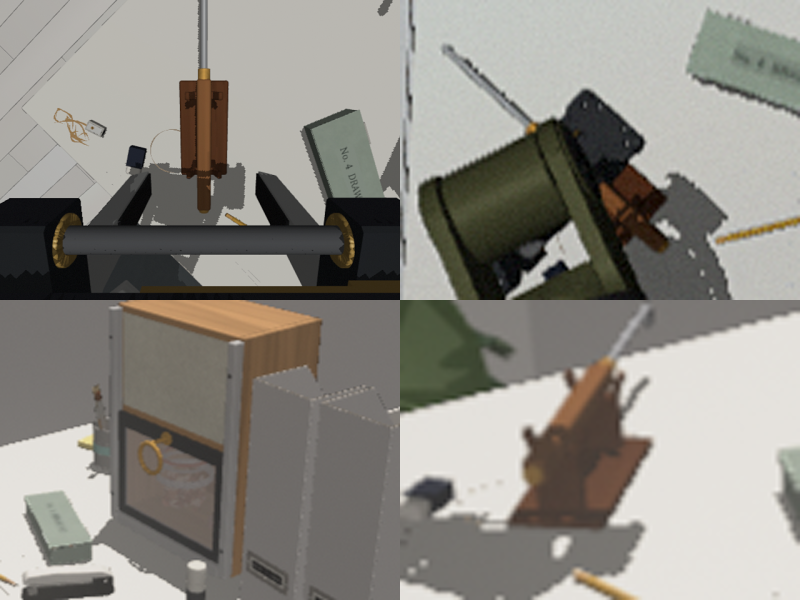

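The last picture shows the pole lying in both notches, with its tip at top-image pixel (195.6,251), against (195.8,251.5) at the start. The sash is fully down, and the stapler and glue stick haven't been touched.

```bash
python3 -c "
from station import ctrl
print(ctrl.hand_in())"
```

```text
the job is handed in; nothing more can be done
None
```

The sash is fully down, the pole is back in both notches of its rest, and the job was handed in at about 21 s, with the mug, stapler and glue stick never touched.

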